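Load the hardness-test nests and test each blank

TASK

Slide the three round copper-coloured blanks across the nest plate, without lifting them off it, so that one drops flat into each nest. Then take the yellow hardness tester and, holding it upright, touch its foot gently onto the middle of each blank for about half a second: the one in the red-tagged nest first, then yellow, then green. Finally stand the tester upright on its black rubber pad, let go, and leave the wrench, the screwdriver and the brush where they lie.

Things in the scene. Friction and masses are not known exactly. Their poses are not given: they have to be found in the camera images.
- nestplate: bare aluminium nest plate fixed flat on the bench, 300 (its x) x 400 (its y) x 16 thick. Origin: centre of its underside; its top is 16 above that; z up. Three round nests (88 across, 11 deep, rim chamfered 2) lie in a row along its y at x = +80, y = -105, 0 and +105; the rest of the top (x below +36) is flat and bare, level with the rims, and the blanks start there, on the robot's side
- blank0: round copper-plated steel blank with a small white dot at the centre of its top: a solid disc 80 across, 18 thick, about 0.7 kg, loose on the nest plate; it slides at 4 to 12 N, more for an instant at first contact. Origin: centre of its underside; z up. Any blank may go in any nest; there its underside is 5 above the plate's underside and its top 7 above the plate's top
- blank1: round copper-plated steel blank with a small white dot at the centre of its top: a solid disc 80 across, 18 thick, about 0.7 kg, loose on the nest plate; it slides at 4 to 12 N, more for an instant at first contact. Origin: centre of its underside; z up. Any blank may go in any nest; there its underside is 5 above the plate's underside and its top 7 above the plate's top
- blank2: round copper-plated steel blank with a small white dot at the centre of its top: a solid disc 80 across, 18 thick, about 0.7 kg, loose on the nest plate; it slides at 4 to 12 N, more for an instant at first contact. Origin: centre of its underside; z up. Any blank may go in any nest; there its underside is 5 above the plate's underside and its top 7 above the plate's top
- nest_red (a point): point at the centre of the mouth (level with the plate's top) of the nest that belongs to the red tag, a red tile 70 x 16 x 3 on the plate just beyond that nest, 58 from its centre on the side away from the robot. The tags' order along the plate varies
- nest_yellow (a point): point at the centre of the mouth (level with the plate's top) of the nest that belongs to the yellow tag, a yellow tile 70 x 16 x 3 on the plate just beyond that nest, 58 from its centre on the side away from the robot. The tags' order along the plate varies
- nest_green (a point): point at the centre of the mouth (level with the plate's top) of the nest that belongs to the green tag, a green tile 70 x 16 x 3 on the plate just beyond that nest, 58 from its centre on the side away from the robot. The tags' order along the plate varies
- tester: hand-held hardness tester, standing upright and loose on its pad: 110 high, 0.25 kg; round steel foot 40 across and 14 high, yellow round barrel 30 across from 14 to 88, black cap 32 across at the top. Origin: centre of the foot's flat underside; z up. It is gripped by the barrel from above
- tester_foot (a point): centre of the flat underside of the tester's foot, the face that goes onto the blank
- pad: black rubber pad, 80 x 80 x 4, fixed to the bench; the tester's parking place. Origin: centre of its underside. It may be left or right of the nest plate
- bitbox: low open black tray 90 x 90 x 30 with drill bits standing in it up to 56 high, fixed to the bench. Origin: centre of its underside
- wrench: steel wrench lying on the bench. Origin: on the bench under its middle
- driver: red-handled screwdriver lying on the bench. Origin: on the bench under its middle
- brush: brush with a wooden handle lying on the bench. Origin: on the bench under its middle
Things that resemble listed ones, but are neither listed nor needed, are in the scene too. What is shaped like the blank2 but blue is not meant. Several things have the shape of the pad; the one meant has the colours described above.

How it is judged:
On the way, in this order (a step that is already met when the one before it is completed fails the run):
1. every nest holds one blank, flat on its floor (((horizontal distance between blank0 and nest_red below 0.007 m and z of blank0 in the frame of nestplate below 0.0085 m and angle between blank0's own z axis and vertical below 0.06 rad) or (horizontal distance between blank1 and nest_red below 0.007 m and z of blank1 in the frame of nestplate below 0.0085 m and angle between blank1's own z axis and vertical below 0.06 rad) or (horizontal distance between blank2 and nest_red below 0.007 m and z of blank2 in the frame of nestplate below 0.0085 m and angle between blank2's own z axis and vertical below 0.06 rad)) and ((horizontal distance between blank0 and nest_yellow below 0.007 m and z of blank0 in the frame of nestplate below 0.0085 m and angle between blank0's own z axis and vertical below 0.06 rad) or (horizontal distance between blank1 and nest_yellow below 0.007 m and z of blank1 in the frame of nestplate below 0.0085 m and angle between blank1's own z axis and vertical below 0.06 rad) or (horizontal distance between blank2 and nest_yellow below 0.007 m and z of blank2 in the frame of nestplate below 0.0085 m and angle between blank2's own z axis and vertical below 0.06 rad)) and ((horizontal distance between blank0 and nest_green below 0.007 m and z of blank0 in the frame of nestplate below 0.0085 m and angle between blank0's own z axis and vertical below 0.06 rad) or (horizontal distance between blank1 and nest_green below 0.007 m and z of blank1 in the frame of nestplate below 0.0085 m and angle between blank1's own z axis and vertical below 0.06 rad) or (horizontal distance between blank2 and nest_green below 0.007 m and z of blank2 in the frame of nestplate below 0.0085 m and angle between blank2's own z axis and vertical below 0.06 rad))), for 0.2 s.
2. the upright tester's foot rests on the middle of the blank in the red-tagged nest (horizontal distance between tester_foot and nest_red below 0.013 m and angle between tester's own z axis and vertical below 0.12 rad and (contact force between tester and blank0 above 0.8 N or contact force between tester and blank1 above 0.8 N or contact force between tester and blank2 above 0.8 N)), for 0.2 s.
3. the upright tester's foot rests on the middle of the blank in the yellow-tagged nest (horizontal distance between tester_foot and nest_yellow below 0.013 m and angle between tester's own z axis and vertical below 0.12 rad and (contact force between tester and blank0 above 0.8 N or contact force between tester and blank1 above 0.8 N or contact force between tester and blank2 above 0.8 N)), for 0.2 s.
4. the upright tester's foot rests on the middle of the blank in the green-tagged nest (horizontal distance between tester_foot and nest_green below 0.013 m and angle between tester's own z axis and vertical below 0.12 rad and (contact force between tester and blank0 above 0.8 N or contact force between tester and blank1 above 0.8 N or contact force between tester and blank2 above 0.8 N)), for 0.2 s.
At the end, for the whole second after the job is handed in: One blank in each nest, within 7 mm of its centre, flat (within 0.06 rad) and down on its floor; the tester standing upright (within 0.08 rad), at rest, its foot on the pad and within 25 mm of the pad's centre (all of step 1 and horizontal distance between tester_foot and pad below 0.025 m and z of tester_foot in the frame of pad below 0.008 m and angle between tester's own z axis and vertical below 0.08 rad and linear speed of tester below 0.02 m/s); the robot touches nothing.
It fails at once if a blank is lifted more than 25 mm off the nest plate (z of any of blank0, blank1, blank2 in the frame of nestplate above 0.041 m).
It fails at once if the tester is pressed hard (over 50 N) on a blank (contact force between tester and blank0 above 50 N or contact force between tester and blank1 above 50 N or contact force between tester and blank2 above 50 N).
It fails at once if the tester is tipped over (angle between tester's own z axis and vertical above 0.6 rad).
It fails at once if the wrench, the screwdriver or the brush is moved more than 25 mm (distance of any of wrench, driver, brush from where it was at the start of the episode above 0.025 m).
It also fails if it takes over 72 s, if anything falls off the work surface, if the arm or the gripper's body presses on something with over 40 N, if the wrist force passes 120 N, or if a joint passes its speed limit or range.

ROBOT

A 7-joint arm with a two-finger parallel gripper is mounted at the origin on the work surface. World frame = base frame: x ahead of the robot, y to its left, z up, the work surface at z = 0. Lengths are in m, angles in rad, forces in N, time in s.
With the tool pointing down it reaches from about 0.4 to 0.9 m from the base axis. Payload 5.5 kg.
Tool frame: the origin (TCP) lies where the fingers leave the gripper's body, on its centre line; the fingertips stand 66 mm ahead of it and the grasp point (between the pads) lies 47 mm ahead of it; z points along the fingers, y is the line along which they close (so a half turn about z gives the same grasp; the last joint's range is limited). The gripper opens to 92 mm and grips with 3 to 60 N. Pads are 19 mm wide; open, the fingers measure 130 mm over their backs; the gripper's body (75 mm by 190 mm) begins 47 mm behind the grasp point.
Start: joints at [1.542, 0.501, -0.427, 1.55, 0.221, 1.138, -0.21], TCP at [0.187, -0.623, 0.292] pointing down, gripper open.
Joint ranges: [-2.88, 2.88], [-0.31, 2.03], [-1.54, 1.56], [0.2, 2.42], [-1.41, 4.55], [0.19, 2.02], [-2.57, 2.57]. Speed limits (rad/s): [2.57, 2.57, 3.14, 3.14, 3.14, 3.14, 3.14].

INTERFACE

Orientations are given as a unit quaternion [x, y, z, w].
In Python, from station import sense, camera, camera_info, hand_in gives the robot as it stands.
- The arm moves only by the tool arm_command, never from a script. Its argument "steps" is a list of rows, each a list of 7 numbers: the turn, a rotation vector about the tool's x, y, z in degrees, then the shift along the tool's x, y, z in m, then the opening, from 0 (shut) to 1 (fully open). In form: [[ax, ay, az, dx, dy, dz, hand], ...]. A call has 1 to 8 rows; each row shifts and turns the commanded pose from where the row before left it, along the tool's axes as they then stand; what a row does not reach is not made up. A row lasts 1/12 s, in which the tool goes at most 41.7 mm and 7.16 degrees, less where a joint would pass 70% of its speed; a pose out of reach is approached as far as the arm can. A call with a gripper value outside its range is refused whole. The fingers move at their own pace and stop on an object; the grip force is fixed at half the most. Time passes only in rows, so rows that do not move let the fingers close. It gives the time, the measured TCP pose, the force, the opening and the grip force at its end, in the units of the state.
- sense(): the state, without advancing time (a new reading comes with each control period).
- camera(name): name is "scene" or "top" or "wrist"; returns (picture, depth): 420x560x3 uint8, red, green, blue; 420x560 float32, m along the optical axis (not along the pixel's ray), 0 where there is no reading.
- camera_info(name): a dict with "intrinsics" (3x3 intrinsics, pixels), "R" (3x3) and "t" (3): a world point X has camera coordinates R X + t. Camera axes: x right, y down, z forward; pixel columns grow to the right and rows downward; lengths in m; the calibration is good to about 2 mm. A picture is of the moment at which its call begins: read the wrist's pose just before it. camera_info takes no time and is no camera call; for the wrist camera it gives the pose at the moment of the call.
- hand_in(): hands the job in; it is judged then, once.
The state is a dict: "time": time; "q": joint angles; "joint_velocities": joint speeds; "joint_torque": joint torques, N m; "tcp_pos": TCP position; "eef_rot": TCP orientation; "contact_force": force on the tool from outside, world axes, zero at the start; "moment": the same for the moment, N m; "opening": finger opening in m; "grip_force": force on a finger pad.
Only numpy, scipy, OpenCV 4.12 (cv2) and the standard library are available. Lean on these libraries where they do the work, as an engineer would, in place of code of your own. Each camera call takes 0.05 s, during which the arm holds its last target. There are 200 camera calls.

## Working session

There is one attempt and no reset: what is moved stays moved. The work goes in short steps, Python scripts to look and compute and a tool call to move; the robot and the scene stay as the last step left them, time stands still between calls to the robot, and variables do not carry over. Pictures are saved under pics/ and viewed, at most 10 in all, crops included, and the job is handed in when it is done.

Besides the shell and the picture viewer there is one more tool, called after "Call:" by a JSON object that holds its "op" and its "data", one argument or row to a line. arm_command: Moves the arm, as the interface text tells. Its arguments: {"type":"object","properties":{"steps":{"type":"array","items":{"type":"array","items":{"type":"number"}}}},"required":["steps"]}

```bash
mkdir -p pics; ls; python3 - <<'E'
from station import *
import cv2,numpy as np
s=sense(); print(s['time'],s['tcp_pos'],s['eef_rot'],s['contact_force'],s['opening'])
for n in ('top','scene'):
    p,d=camera(n); np.savez(f'{n}0.npz',p=p,d=d,**camera_info(n)); cv2.imwrite(f'pics/{n}0.png',p[:,:,::-1])
    i=camera_info(n); print(n,i['intrinsics'].tolist(),(-np.array(i['R']).T@i['t']).round(3))
E
```

```text
pics
0.0 [ 0.18677669 -0.6219932   0.29117878] [ 9.89371846e-01  1.45404264e-01 -1.05995305e-04 -9.69092628e-04] [-0.82537943  0.67872693  1.07322281] 0.09178432126823755
top [[397.5917075988113, 0.0, 277.2543931645945], [0.0, 397.5917075988113, 209.3732004458593], [0.0, 0.0, 1.0]] [ 0.401 -0.     1.12 ]
scene [[380.4744336324383, 0.0, 278.72849695940783], [0.0, 380.4744336324383, 212.73980273512802], [0.0, 0.0, 1.0]] [0.839 0.57  0.791]
```

View pics/top0.png

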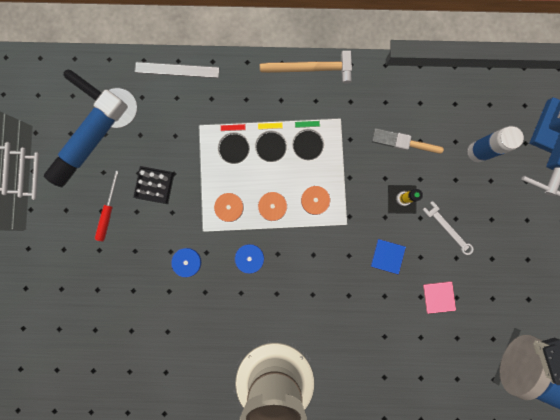

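View pics/scene0.png

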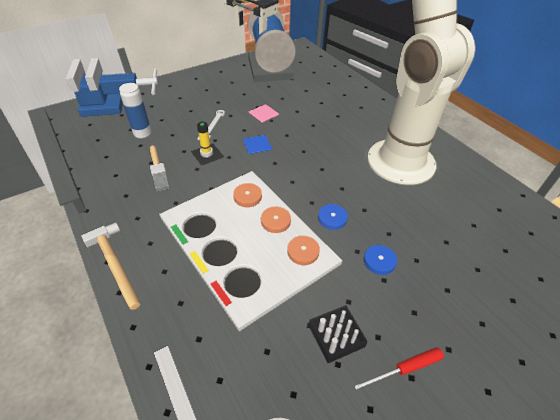

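Top view: copper blanks are at (229,207), (272,206) and (315,200). The nests are at (234,148) red, (271,146) yellow and (308,144) green. The tester stands on the black pad at (403,199). Lookalikes I am rejecting: blue discs (186,262) and (249,259), blue pad (388,256), pink pad (440,297), and the black bit tray (153,184). The scene view agrees.

```bash
cat > h.py <<'E'
import numpy as np,cv2
def ray(c,u,v,z):
    K,R,t=c['intrinsics'],np.array(c['R']),np.array(c['t'])
    o=-R.T@t; d=R.T@np.linalg.inv(K)@[u,v,1]
    return o+d*(z-o[2])/d[2]
def blobs(m,amin):
    n,l,s,c=cv2.connectedComponentsWithStats(m.astype(np.uint8))
    return [(c[i],s[i]) for i in range(1,n) if s[i][4]>amin]
def masks(p):
    hsv=cv2.cvtColor(p,cv2.COLOR_RGB2HSV).astype(int); h,s,v=hsv[...,0],hsv[...,1],hsv[...,2]
    return dict(copper=(h>4)&(h<16)&(s>90)&(s<200)&(v>150),red=((h<4)|(h>175))&(s>170)&(v>120),
      yellow=(h>20)&(h<32)&(s>150)&(v>120),green=(h>45)&(h<75)&(s>120),dark=(v<45),white=(s<40)&(v>195))
E
python3 - <<'E'
from h import *
for n in('top','scene'):
    c=np.load(n+'0.npz'); p=c['p']; m=masks(p); print(n)
    for k,z,a in(('copper',.034,200),('red',.019,60),('yellow',.019,30),('green',.019,60),('dark',.004,250)):
        for b,s in blobs(m[k],a):
            r=ray(c,*b,z)
            if r[0]>.3 and abs(r[1])<.5: print(k,b.round(1),s,r.round(4))
    # plate corners
    w=cv2.morphologyEx(m['white'].astype(np.uint8),cv2.MORPH_CLOSE,np.ones((3,3)))
    cs,_=cv2.findContours(w,cv2.RETR_EXTERNAL,2); q=max(cs,key=cv2.contourArea); R=cv2.boxPoints(cv2.minAreaRect(q)); ap=cv2.approxPolyDP(q,8,True)[:,0]
    print('plate',[(a.tolist(),ray(c,*a,.016)[:2].round(4).tolist()) for a in ap])
p=np.load('top0.npz')['p'][100:240,190:440,::-1]
cv2.imwrite('pics/crop1.png',cv2.resize(p,None,fx=3,fy=3,interpolation=cv2.INTER_CUBIC))
E
```

```text
top
copper [315.2 199.7] [301 186  29  28 621] [ 0.5024 -0.1018  0.034 ]
copper [228.3 206.9] [214 193  29  29 625] [0.4776 0.1359 0.034 ]
copper [272.1 205.9] [258 192  29  29 622] [0.4829 0.0159 0.034 ]
red [232.7 127.2] [221 125  24   5 103] [0.7039 0.132  0.019 ]
red [102.6 222.8] [ 95 205  16  36 296] [0.4272 0.4846 0.019 ]
yellow [269.5 125.3] [258 123  24   6 120] [0.7114 0.0284 0.019 ]
yellow [405.1 197.1] [400 192  11  11  59] [ 0.5165 -0.3532  0.019 ]
green [306.8 123.6] [296 121  23   6 107] [ 0.7185 -0.0764  0.019 ]
dark [156.3 186.5] [134 167  42  37 455] [0.5331 0.3446 0.004 ]
plate [([340, 120], [0.7318, -0.1702]), ([200, 125], [0.709, 0.2249]), ([203, 230], [0.4131, 0.2064]), ([345, 224], [0.4382, -0.1873])]
scene
copper [247.1 194.8] [233 183  29  24 525] [ 0.5074 -0.092   0.034 ]
copper [275.4 219.5] [261 207  30  26 614] [0.4881 0.0252 0.034 ]
copper [303. 250.] [288 236  31  29 728] [0.4825 0.144  0.034 ]
red [220.8 293. ] [211 281  20  25 169] [0.704  0.1368 0.019 ]
red [420.3 360.7] [397 348  47  27 583] [0.4298 0.4881 0.019 ]
yellow [204.4 141.4] [199 132  12  21 161] [ 0.5011 -0.3874  0.019 ]
yellow [198.5 261.6] [190 251  18  22 140] [0.7113 0.0315 0.019 ]
green [179.1 234. ] [171 225  17  19 115] [ 0.7183 -0.0726  0.019 ]
dark [336.8 345.5] [308 322  59  41 420] [0.5493 0.3696 0.004 ]
plate [([251, 171], [0.4407, -0.1888]), ([160, 214], [0.7349, -0.1661]), ([240, 329], [0.7076, 0.2344]), ([341, 261], [0.4132, 0.2103])]
```

View pics/crop1.png

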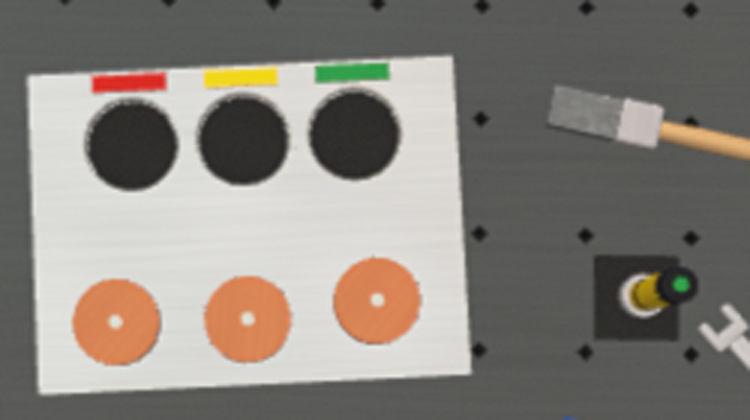

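```bash
python3 - <<'E'
from station import *
from scipy.spatial.transform import Rotation as Ro
import numpy as np
s=sense();i=camera_info('wrist');T=Ro.from_quat(s['eef_rot']).as_matrix()
R=np.array(i['R']);o=-R.T@i['t'];print(T.T@(o-s['tcp_pos']),T.T@R.T,np.array(i['intrinsics'])[0])
E
```

```text
[ 0.0748555  -0.00098806 -0.09236117] [[ 1.23355143e-03 -9.60949852e-01 -2.76719821e-01]
 [ 9.99999021e-01  1.00279547e-03  9.75405594e-04]
 [-6.59822478e-04 -2.76720754e-01  9.60950149e-01]] [350.545095     0.         276.22287528]
```

Call:
{"op": "arm_command", "data": {
  "steps": [
    [0, 0, -6, 0, 0, 0, 1],
    [0, 0, -6, 0, 0, 0, 1],
    [0, 0, 0, 0.034, -0.02, -0.003, 1],
    [0, 0, 0, 0.034, -0.02, -0.003, 1],
    [0, 0, 0, 0.034, -0.02, -0.003, 1],
    [0, 0, 0, 0.034, -0.02, -0.003, 1],
    [0, 0, 0, 0.034, -0.02, -0.003, 1],
    [0, 0, 0, 0.034, -0.02, -0.003, 1]
  ]
}}

```text
time: 0.77
tcp_pos: [0.3087, -0.4173, 0.31]
eef_rot: [0.969, 0.248, -0.0, -0.0]
contact_force: [0.4, 0.7, 0.8]
opening: 0.0918
grip_force: 0.0
```

Call:
{"op": "arm_command", "data": {
  "steps": [
    [0, 0, 0, 0.034, -0.02, -0.003, 1],
    [0, 0, 0, 0.034, -0.02, -0.003, 1],
    [0, 0, 0, 0.034, -0.02, -0.003, 1],
    [0, 0, 0, 0.034, -0.02, -0.003, 1],
    [0, 0, 0, 0.034, -0.02, -0.003, 1],
    [0, 0, 0, 0.034, -0.02, -0.003, 1],
    [0, 0, 0, 0.034, -0.02, -0.003, 1],
    [0, 0, 0, 0.034, -0.02, -0.003, 1]
  ]
}}

```text
time: 1.43
tcp_pos: [0.4702, -0.1465, 0.3343]
eef_rot: [0.969, 0.248, -0.0, 0.0]
contact_force: [0.5, 0.1, 0.3]
opening: 0.092
grip_force: 0.0
```

Call:
{"op": "arm_command", "data": {
  "steps": [
    [0, 0, 0, 0.034, -0.022, 0, 1],
    [0, 0, 0, 0.034, -0.022, 0, 1],
    [0, 0, 0, 0.034, -0.022, 0, 1],
    [0, 0, 0, 0.034, -0.022, 0, 1],
    [0, 0, 0, 0, 0, 0, 1],
    [0, 0, 0, 0, 0, 0, 1]
  ]
}}

```text
time: 1.93
tcp_pos: [0.5471, -0.002, 0.3339]
eef_rot: [0.968, 0.251, 0.0, -0.001]
contact_force: [0.6, -1.2, 0.2]
opening: 0.0917
grip_force: 0.0
```

```bash
cat > w.py <<'E'
import sys
from station import *
from h import *
n=sys.argv[1]
s=sense(); i=camera_info('wrist'); p,d=camera('wrist'); c={k:np.array(v) for k,v in i.items() if k in('intrinsics','R','t')}
np.savez(n+'.npz',p=p,d=d,**c); cv2.imwrite(f'pics/{n}.png',p[:,:,::-1])
print(s['time'],s['tcp_pos'].round(4) if hasattr(s['tcp_pos'],'round') else s['tcp_pos'],s['eef_rot'])
m=masks(p)
for k,z,a in(('copper',.034,600),('red',.019,200),('yellow',.019,200),('green',.019,200),('dark',.016,600)):
    for b,st in blobs(m[k],a):
        print(k,b.round(1),st,ray(c,*b,z).round(4))
E
python3 w.py w1
```

```text
1.9333 [ 0.5471 -0.002   0.3339] [ 9.67916007e-01  2.51271985e-01  2.03531278e-05 -9.96257121e-04]
copper [139.  163.9] [ 104  129   71   70 3749] [0.4787 0.1384 0.034 ]
copper [235.6 209. ] [ 202  175   68   68 3418] [0.4846 0.0188 0.034 ]
copper [329.4 240.3] [ 297  208   66   65 3260] [ 0.5046 -0.0976  0.034 ]
yellow [325.8  20.7] [ 294    0   64   44 1055] [0.7099 0.0305 0.019 ]
green [411.6  65.8] [381  45  62  43 988] [ 0.7174 -0.074   0.019 ]
dark [19.9 35.9] [   0    0   54   82 2252] [0.5383 0.3089 0.016 ]
dark [214.8  33.1] [ 177    0   77   73 4426] [0.6425 0.1277 0.016 ]
dark [300.8  73.2] [ 264   35   74   79 4405] [0.6525 0.0271 0.016 ]
dark [381.9 114. ] [ 347   78   72   74 3971] [ 0.6598 -0.0751  0.016 ]
dark [171.1 268.4] [150 243  34  41 791] [0.3672 0.0538 0.016 ]
dark [381.4 268.7] [369 244  34  40 767] [ 0.4989 -0.1827  0.016 ]
dark [237.7 357.8] [    0   252   560   149 24272] [ 0.2874 -0.0843  0.016 ]
dark [496.6 284.9] [ 439  252  121   96 4563] [ 0.5528 -0.3266  0.016 ]
```

View pics/w1.png

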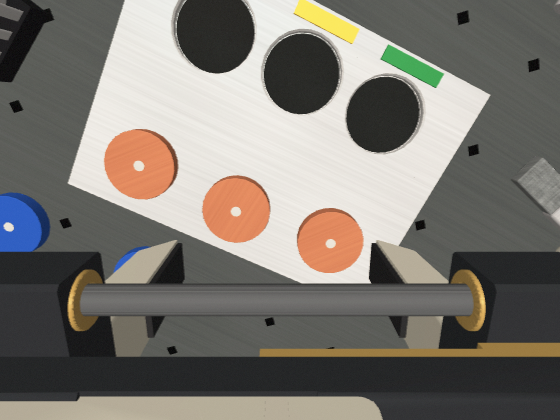

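The wrist view shows the nests at about (215,33), (301,73) and (382,114), and the blanks' dots at (139,166), (236,212) and (331,244). I'll measure the dots now.

```bash
python3 - <<'E'
from h import *
for n,g in(('top0',[(228,207),(272,206),(315,200)]),('w1',[(139,166),(236,212),(331,244)])):
    c=np.load(n+'.npz'); p=c['p'].astype(float)
    for u,v in g:
        r=5 if n=='w1' else 3
        w=np.clip(p[v-r-2:v+r+3,u-r-2:u+r+3,2]-100,0,None); yy,xx=np.mgrid[v-r-2:v+r+3,u-r-2:u+r+3]; w[w<30]=0
        q=((w*xx).sum()/w.sum(),(w*yy).sum()/w.sum()); print(n,np.round(q,2),ray(c,*q,.034)[:2].round(4))
c=np.load('w1.npz'); m=masks(c['p'])['white']
# nest mouths: outer contour (incl. chamfer) as holes in the bright plate
for u,v in[(215,33),(301,73),(382,114)]:
    n,l=cv2.connectedComponents((c['p'].max(2)<190).astype(np.uint8)); k=(l==l[v,u]).astype(np.uint8)
    cs,_=cv2.findContours(k,0,2); e=cv2.fitEllipse(cv2.convexHull(max(cs,key=cv2.contourArea))); print(np.round(e[0],1),np.round(e[1],1),ray(c,*e[0],.016)[:2].round(4))
for k in('yellow','green'):
    pass
E
```

```text
top0 [228.04 206.78] [0.4779 0.1366]
top0 [272.09 205.79] [0.4832 0.016 ]
top0 [315.32 199.47] [ 0.5031 -0.1022]
w1 [138.43 165.43] [0.4768 0.1383]
w1 [235.52 211.14] [0.4822 0.0177]
w1 [330.24 243.13] [ 0.502  -0.1004]
[213.2  27. ] [82.4 93.1] [0.647  0.1319]
[301.4  71. ] [80.3 85.6] [0.6548 0.0277]
[384.1 113.3] [75.5 83.2] [ 0.6616 -0.0768]
```

Call:
{"op": "arm_command", "data": {
  "steps": [
    [0, 0, 0, -0.0157, -0.0159, 0.034, 1],
    [0, 0, 0, -0.0157, -0.0159, 0.034, 1],
    [0, 0, 0, -0.0158, -0.0159, 0.034, 1],
    [0, 0, 0, 0, 0, 0.04, 1],
    [0, 0, 0, 0, 0, 0.04, 1],
    [0, 0, 0, 0, 0, 0.035, 1],
    [0, 0, 0, 0, 0, 0, 1],
    [0, 0, 0, 0, 0, 0, 1]
  ]
}}

```text
time: 2.65
tcp_pos: [0.4809, 0.0119, 0.1162]
eef_rot: [0.969, 0.247, -0.002, -0.0]
contact_force: [0.5, 0.7, 1.2]
opening: 0.0919
grip_force: 0.0
```

```bash
python3 - <<'E'
from station import *
import numpy as np
for i in range(4):
    s=sense(); print(s['time'],np.round(s['tcp_pos'],4),np.round(s['eef_rot'],4)); camera('wrist')
E
python3 w.py w2 | grep -E 'copper|\['
```

```text
2.65 [0.4809 0.0119 0.1162] [ 9.69e-01  2.47e-01 -2.40e-03 -5.00e-04]
2.7 [0.4827 0.0125 0.1179] [ 9.690e-01  2.472e-01 -3.000e-04  0.000e+00]
2.75 [0.4838 0.0128 0.119 ] [9.689e-01 2.473e-01 1.100e-03 5.000e-04]
2.8 [0.4843 0.0129 0.1195] [9.689e-01 2.474e-01 1.800e-03 7.000e-04]
2.85 [0.4844 0.013  0.1196] [9.68886418e-01 2.47495692e-01 2.05188261e-03 8.83530970e-04]
copper [ 59.9 143.9] [    0    64   132   158 16605] [0.4804 0.1355 0.034 ]
copper [266.9 232.6] [  195   174   144   109 12816] [0.4885 0.0215 0.034 ]
copper [452.7 256.8] [425 245  76  35 759] [ 0.5253 -0.0755  0.034 ]
dark [409.7  13.2] [ 349    0  123   34 2875] [0.6207 0.0114 0.016 ]
dark [537.6  53.7] [ 510    0   50  119 4899] [ 0.6371 -0.0579  0.016 ]
dark [170.6 268.6] [149 243  35  41 790] [0.4333 0.0594 0.016 ]
dark [381.7 268.6] [369 243  35  42 796] [ 0.4955 -0.0545  0.016 ]
dark [239.1 361.4] [    0   252   560   168 34971] [ 0.3929 -0.0085  0.016 ]
dark [509.5 298. ] [ 439  252  121   97 8352] [ 0.5171 -0.1368  0.016 ]
```

View pics/w2.png

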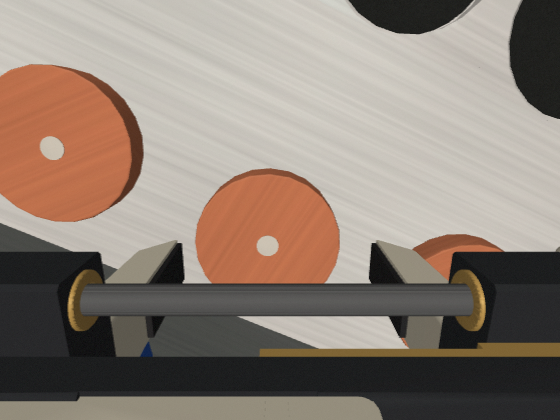

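The wrist view shows the middle blank between the open fingers. Its dot is at (267,245), against a finger centreline at u≈276.5.

```bash
cat > dot.py <<'E'
import sys
from h import *
def dot(n,u,v,r=12,z=.034):
    c=np.load(n+'.npz'); p=c['p'].astype(float); w=np.clip(p[v-r:v+r+1,u-r:u+r+1,2]-100,0,None); w[w<30]=0
    yy,xx=np.mgrid[v-r:v+r+1,u-r:u+r+1]; q=((w*xx).sum()/w.sum(),(w*yy).sum()/w.sum()); return q,ray(c,*q,z)
E
python3 - <<'E'
from dot import *
from station import sense
from scipy.spatial.transform import Rotation as Ro
s=sense();print(s['time'],s['tcp_pos'],Ro.from_quat(s['eef_rot']).as_rotvec(True))
for u,v in((267,245),(52,148)): 
    q,x=dot('w2',u,v,14);print(q,x.round(4))
    print('tool',Ro.from_quat(s['eef_rot']).as_matrix().T@(x-s['tcp_pos']))
E
```

```text
2.9 [0.48428636 0.01306946 0.11948979] [174.29800647  44.54340487   0.36163668]
(np.float64(267.1497448396679), np.float64(245.36625028562725)) [0.482  0.0179 0.034 ]
tool [ 3.41483408e-05 -5.53404409e-03  8.54758730e-02]
(np.float64(51.57813779921726), np.float64(147.66430023360942)) [0.4766 0.1385 0.034 ]
tool [ 0.05313945 -0.11397279  0.08536864]
```

Call:
{"op": "arm_command", "data": {
  "steps": [
    [0, 0, 0, 0, -0.0055, 0, 1],
    [0, 0, 0, 0, 0, 0.018, 1],
    [0, 0, 0, 0, 0, 0.0165, 1],
    [0, 0, 0, 0, 0, 0, 1],
    [0, 0, 0, 0, 0, 0, 1],
    [0, 0, 0, 0, 0, 0, 0.8],
    [0, 0, 0, 0, 0, 0, 0.8],
    [0, 0, 0, 0, 0, 0, 0.8]
  ]
}}

```text
time: 3.57
tcp_pos: [0.4805, 0.0178, 0.0835]
eef_rot: [0.969, 0.248, 0.0, 0.001]
contact_force: [-0.3, -2.5, 4.0]
opening: 0.0792
grip_force: 30.0
```

Call:
{"op": "arm_command", "data": {
  "steps": [
    [0, 0, 0, 0.0259, 0.0123, 0, 0.8],
    [0, 0, 0, 0.026, 0.0124, 0, 0.8],
    [0, 0, 0, 0.026, 0.0124, 0, 0.8],
    [0, 0, 0, 0.026, 0.0123, 0, 0.8],
    [0, 0, 0, 0.026, 0.0124, 0, 0.8],
    [0, 0, 0, 0.026, 0.0123, 0, 0.8],
    [0, 0, 0, 0, 0, 0, 0.8],
    [0, 0, 0, 0, 0, 0, 0.8]
  ]
}}

```text
time: 4.23
tcp_pos: [0.6528, 0.0283, 0.082]
eef_rot: [0.969, 0.248, -0.0, -0.0]
contact_force: [-1.5, 0.1, -6.2]
opening: 0.0789
grip_force: 30.0
```

Call:
{"op": "arm_command", "data": {
  "steps": [
    [0, 0, 0, 0, 0, 0, 0.8],
    [0, 0, 0, 0, 0, 0, 0.8]
  ]
}}

```text
time: 4.4
tcp_pos: [0.6506, 0.028, 0.0819]
eef_rot: [0.969, 0.248, -0.001, -0.0]
contact_force: [-0.6, 0.4, -5.4]
opening: 0.0793
grip_force: 30.0
```

```bash
python3 w.py w3
```

```text
4.4 [0.6506 0.028  0.0819] [ 9.68728863e-01  2.48118379e-01 -1.27539744e-03 -1.82830368e-04]
copper [275.8 240.7] [  188   185   177    99 13402] [0.6658 0.0375 0.034 ]
copper [276.3 330. ] [ 202  316  149   33 3821] [0.6269 0.0158 0.034 ]
red [110.3  46. ] [  22    0  176  102 6935] [0.7027 0.1347 0.019 ]
yellow [336.5 152.5] [ 261  104  155   97 5485] [0.7101 0.0312 0.019 ]
green [508.2 232.1] [ 461  202   99   59 2775] [ 0.7171 -0.0595  0.019 ]
dark [480.1  23.2] [466   6  29  36 763] [0.7833 0.0068 0.016 ]
dark [ 77.8 151.4] [   0   76  172  173 8513] [0.6543 0.1329 0.016 ]
dark [366.3 256.7] [343 211  44  73 621] [ 0.6734 -0.0091  0.016 ]
dark [230.8 355.3] [    0   252   560   148 23267] [0.5897 0.0233 0.016 ]
dark [482.5 282.5] [ 418  252  142   96 4733] [ 0.6897 -0.0679  0.016 ]
```

View pics/w3.png

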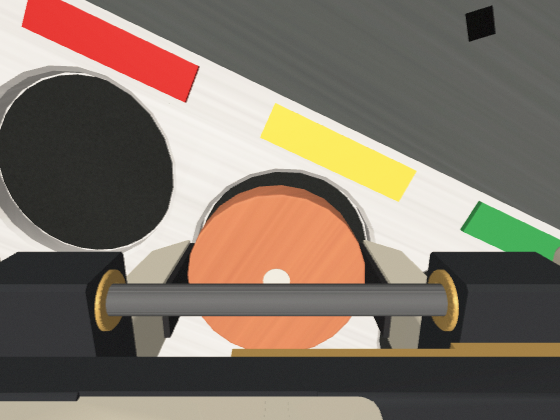

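Blank held at tcp, nest centre from the tag is about 1.5 mm away; release.

Call:
{"op": "arm_command", "data": {
  "steps": [
    [0, 0, 0, 0.001, 0.0005, 0, 0.9],
    [0, 0, 0, 0, 0, 0, 1],
    [0, 0, 0, 0, 0, 0, 1],
    [0, 0, 0, 0, 0, 0, 1]
  ]
}}

```text
time: 4.78
tcp_pos: [0.6539, 0.0284, 0.0836]
eef_rot: [0.969, 0.248, 0.001, 0.0]
contact_force: [0.3, -0.7, 0.6]
opening: 0.0913
grip_force: 0.0
```

```bash
python3 w.py w4|grep -E '^[0-9]|copper'; python3 - <<'E'
from h import *
c=np.load('w4.npz');d=c['d']
# blank top height from depth
K=c['intrinsics'];R=c['R'];t=c['t']
for u,v in((276,215),(225,240),(325,240),(250,225),(300,225)):
    z=np.median(d[v-2:v+3,u-2:u+3]); X=R.T@(z*(np.linalg.inv(K)@[u,v,1])-t); print(u,v,X.round(4))
E
```

```text
4.7833 [0.6539 0.0284 0.0836] [9.68753714e-01 2.48023615e-01 7.01883369e-04 1.87571129e-04]
copper [274.3 239.9] [  193   185   164    99 12604] [0.6687 0.0382 0.034 ]
copper [274.5 326.1] [ 214  316  122   26 2238] [0.6308 0.0174 0.034 ]
276 215 [0.6759 0.0413 0.0231]
225 240 [0.6536 0.0563 0.0229]
325 240 [0.6761 0.0152 0.0227]
250 225 [0.6657 0.0495 0.0226]
300 225 [0.6769 0.0292 0.0227]
```

Call:
{"op": "arm_command", "data": {
  "steps": [
    [0, 0, 0, 0, 0, -0.035, 1],
    [0, 0, 0, -0.0172, -0.0304, 0, 1],
    [0, 0, 0, -0.0172, -0.0304, 0, 1],
    [0, 0, 0, -0.0172, -0.0304, 0, 1],
    [0, 0, 0, -0.0172, -0.0304, 0, 1],
    [0, 0, 0, -0.0171, -0.0304, 0, 1],
    [0, 0, 0, -0.0171, -0.0304, 0, 1],
    [0, 0, 0, 0, 0, 0, 1]
  ]
}}

```text
time: 5.5
tcp_pos: [0.469, 0.1429, 0.118]
eef_rot: [0.968, 0.252, -0.002, -0.001]
contact_force: [0.4, 0.2, 0.9]
opening: 0.092
grip_force: 0.0
```

Call:
{"op": "arm_command", "data": {
  "steps": [
    [0, 0, 0, 0, 0, 0, 1],
    [0, 0, 0, 0, 0, 0, 1],
    [0, 0, 0, 0, 0, 0, 1]
  ]
}}

```text
time: 5.75
tcp_pos: [0.4769, 0.138, 0.1181]
eef_rot: [0.969, 0.247, 0.001, 0.0]
contact_force: [-0.5, -0.1, -1.3]
opening: 0.0915
grip_force: 0.0
```

```bash
cat > g.py <<'E'
# where is the blank with its dot nearest the finger centre, in tool axes
import sys
from dot import *
from station import sense
from scipy.spatial.transform import Rotation as Ro
n=sys.argv[1]; s=sense(); M=Ro.from_quat(s['eef_rot']).as_matrix()
c=np.load(n+'.npz'); p=c['p'].astype(int); m=(p.min(2)>150)
cop=masks(c['p'])['copper'].astype(np.uint8); fill=cv2.morphologyEx(cop,cv2.MORPH_CLOSE,np.ones((41,41)))
for b,st in blobs(m&(fill>0)&(cop==0),60):
    x=ray(c,*b,.034); print(b.round(1),st[4],x.round(4),'tool',(M.T@(x-s['tcp_pos'])).round(4))
E
python3 w.py w5|grep -E '^[0-9]'; python3 g.py w5
```

```text
5.75 [0.4769 0.138  0.1181] [9.68970497e-01 2.47175202e-01 7.39138937e-04 2.22406862e-04]
[276.5 246.5] 349 [0.4767 0.1385 0.034 ] tool [ 0.0001 -0.0006  0.0839]
```

Call:
{"op": "arm_command", "data": {
  "steps": [
    [0, 0, 0, 0, 0, 0.0165, 1],
    [0, 0, 0, 0, 0, 0.017, 1],
    [0, 0, 0, 0, 0, 0, 1],
    [0, 0, 0, 0, 0, 0, 1],
    [0, 0, 0, 0, 0, 0, 0.8],
    [0, 0, 0, 0, 0, 0, 0.8],
    [0, 0, 0, 0, 0, 0, 0.8],
    [0, 0, 0, 0, 0, 0, 0.8]
  ]
}}

```text
time: 6.47
tcp_pos: [0.4759, 0.1382, 0.0847]
eef_rot: [0.969, 0.248, 0.0, 0.0]
contact_force: [0.4, -1.8, 1.1]
opening: 0.0791
grip_force: 30.0
```

Call:
{"op": "arm_command", "data": {
  "steps": [
    [0, 0, 0, 0.0243, 0.0144, 0, 0.8],
    [0, 0, 0, 0.0243, 0.0144, 0, 0.8],
    [0, 0, 0, 0.0243, 0.0144, 0, 0.8],
    [0, 0, 0, 0.0243, 0.0145, 0, 0.8],
    [0, 0, 0, 0.0242, 0.0145, 0, 0.8],
    [0, 0, 0, 0.0242, 0.0144, 0, 0.8],
    [0, 0, 0, 0, 0, 0, 0.8],
    [0, 0, 0, 0, 0, 0, 0.8]
  ]
}}

```text
time: 7.13
tcp_pos: [0.6451, 0.1318, 0.0829]
eef_rot: [0.969, 0.247, -0.001, -0.0]
contact_force: [-1.5, 0.4, -8.1]
opening: 0.0795
grip_force: 30.0
```

Call:
{"op": "arm_command", "data": {
  "steps": [
    [0, 0, 0, 0, 0, 0, 0.8],
    [0, 0, 0, 0, 0, 0, 0.8]
  ]
}}

```text
time: 7.3
tcp_pos: [0.6429, 0.1324, 0.083]
eef_rot: [0.969, 0.248, -0.002, 0.0]
contact_force: [0.7, -0.1, -8.7]
opening: 0.0793
grip_force: 30.0
```

```bash
python3 w.py w6|grep -E '^[0-9]|red|yell'
```

```text
7.3 [0.6429 0.1324 0.083 ] [ 9.68666429e-01  2.48360654e-01 -1.52746233e-03  3.42414397e-05]
red [336.  150.7] [ 261  102  154   97 5487] [0.7029 0.136  0.019 ]
yellow [508.2 231.1] [ 460  200  100   61 2878] [0.7098 0.0444 0.019 ]
```

Call:
{"op": "arm_command", "data": {
  "steps": [
    [0, 0, 0, 0.001, 0.0005, 0, 0.9],
    [0, 0, 0, 0, 0, 0, 1],
    [0, 0, 0, 0, 0, 0, 1],
    [0, 0, 0, 0, 0, 0, 1]
  ]
}}

```text
time: 7.68
tcp_pos: [0.6465, 0.1333, 0.0855]
eef_rot: [0.969, 0.248, 0.001, 0.0]
contact_force: [-0.0, -0.1, -0.2]
opening: 0.0914
grip_force: 0.0
```

```bash
cat > ht.py <<'E'
import sys
from h import *
c=np.load(sys.argv[1]+'.npz');d=c['d'];K=c['intrinsics'];R=c['R'];t=c['t']
for u,v in((276,215),(225,240),(325,240)):
    z=np.median(d[v-2:v+3,u-2:u+3]); X=R.T@(z*(np.linalg.inv(K)@[u,v,1])-t); print(u,v,X.round(4))
E
python3 w.py w7|grep -E '^[0-9]'; python3 ht.py w7
```

```text
7.6833 [0.6465 0.1333 0.0855] [9.68724441e-01 2.48136560e-01 1.09756785e-03 1.81727062e-05]
276 215 [0.6681 0.146  0.0229]
225 240 [0.6456 0.1612 0.023 ]
325 240 [0.6682 0.1195 0.0225]
```

Call:
{"op": "arm_command", "data": {
  "steps": [
    [0, 0, 0, 0, 0, -0.035, 1],
    [0, 0, 0, -0.0342, 0.0193, 0, 1],
    [0, 0, 0, -0.0342, 0.0193, 0, 1],
    [0, 0, 0, -0.0342, 0.0194, 0, 1],
    [0, 0, 0, -0.0342, 0.0194, 0, 1],
    [0, 0, 0, -0.0342, 0.0194, 0, 1],
    [0, 0, 0, -0.0342, 0.0193, 0, 1],
    [0, 0, 0, -0.0341, 0.0193, 0, 1]
  ]
}}

```text
time: 8.4
tcp_pos: [0.5002, -0.1024, 0.1198]
eef_rot: [0.969, 0.248, 0.001, 0.0]
contact_force: [1.0, -0.8, 1.1]
opening: 0.0919
grip_force: 0.0
```

Call:
{"op": "arm_command", "data": {
  "steps": [
    [0, 0, 0, 0, 0, 0, 1],
    [0, 0, 0, 0, 0, 0, 1],
    [0, 0, 0, 0, 0, 0, 1],
    [0, 0, 0, 0, 0, 0, 1]
  ]
}}

```text
time: 8.73
tcp_pos: [0.5022, -0.0994, 0.1198]
eef_rot: [0.968, 0.249, 0.001, -0.0]
contact_force: [-0.0, 1.2, 0.7]
opening: 0.0922
grip_force: 0.0
```

```bash
python3 w.py w8|grep -E '^[0-9]'; python3 g.py w8
```

```text
8.7333 [ 0.5022 -0.0994  0.1198] [ 9.68490021e-01  2.49050220e-01  1.02930511e-03 -9.02792891e-05]
[278.1 247. ] 329 [ 0.5016 -0.1002  0.034 ] tool [-0.0011  0.0006  0.0857]
```

Call:
{"op": "arm_command", "data": {
  "steps": [
    [0, 0, 0, 0, 0, 0.0175, 1],
    [0, 0, 0, 0, 0, 0.0175, 1],
    [0, 0, 0, 0, 0, 0, 1],
    [0, 0, 0, 0, 0, 0, 1],
    [0, 0, 0, 0, 0, 0, 0.8],
    [0, 0, 0, 0, 0, 0, 0.8],
    [0, 0, 0, 0, 0, 0, 0.8],
    [0, 0, 0, 0, 0, 0, 0.8]
  ]
}}

```text
time: 9.45
tcp_pos: [0.5015, -0.1007, 0.0849]
eef_rot: [0.969, 0.248, 0.001, 0.0]
contact_force: [0.1, 0.4, 1.2]
opening: 0.0792
grip_force: 30.0
```

Call:
{"op": "arm_command", "data": {
  "steps": [
    [0, 0, 0, 0.0251, 0.0093, 0, 0.8],
    [0, 0, 0, 0.0251, 0.0093, 0, 0.8],
    [0, 0, 0, 0.0251, 0.0093, 0, 0.8],
    [0, 0, 0, 0.0251, 0.0094, 0, 0.8],
    [0, 0, 0, 0.0251, 0.0094, 0, 0.8],
    [0, 0, 0, 0.025, 0.0093, 0, 0.8],
    [0, 0, 0, 0, 0, 0, 0.8],
    [0, 0, 0, 0, 0, 0, 0.8]
  ]
}}

```text
time: 10.12
tcp_pos: [0.66, -0.0771, 0.083]
eef_rot: [0.969, 0.248, -0.0, -0.001]
contact_force: [-0.3, -0.9, -8.2]
opening: 0.0793
grip_force: 30.0
```

Call:
{"op": "arm_command", "data": {
  "steps": [
    [0, 0, 0, 0, 0, 0, 0.8],
    [0, 0, 0, 0, 0, 0, 0.8]
  ]
}}

```text
time: 10.28
tcp_pos: [0.6583, -0.078, 0.083]
eef_rot: [0.969, 0.248, -0.001, -0.0]
contact_force: [0.7, 0.6, -8.4]
opening: 0.0791
grip_force: 30.0
```

```bash
python3 w.py w9|grep -E '^[0-9]|green'
```

```text
10.2833 [ 0.6583 -0.078   0.083 ] [ 9.68770669e-01  2.47955135e-01 -1.20920876e-03 -4.23904121e-04]
green [333.3 151.6] [ 258  103  154   97 5475] [ 0.7174 -0.0735  0.019 ]
```

Nest from the green tag: (0.6595, -0.0774). The blank is within 2 mm of it.

Call:
{"op": "arm_command", "data": {
  "steps": [
    [0, 0, 0, 0.002, 0, 0, 0.9],
    [0, 0, 0, 0, 0, 0, 1],
    [0, 0, 0, 0, 0, 0, 1],
    [0, 0, 0, 0, 0, 0, 1]
  ]
}}

```text
time: 10.67
tcp_pos: [0.6625, -0.0769, 0.0855]
eef_rot: [0.969, 0.248, 0.001, 0.0]
contact_force: [0.8, 1.0, -0.0]
opening: 0.0917
grip_force: 0.0
```

```bash
python3 w.py w10|grep -E '^[0-9]'; python3 ht.py w10
```

```text
10.6667 [ 0.6625 -0.0769  0.0855] [9.68766419e-01 2.47972801e-01 9.48067908e-04 4.64778695e-04]
276 215 [ 0.684  -0.0642  0.023 ]
225 240 [ 0.6614 -0.049   0.0229]
325 240 [ 0.6842 -0.0906  0.0228]
```

```bash
python3 - <<'E'
from h import *
c=np.load('top0.npz'); p=c['p']
g=masks(p)['green']; 
for b,s in blobs(g,5):
    if 405<b[0]<430: print('cap green',b,ray(c,*b,.114).round(4))
roi=p[175:225,375:425].max(2)
m=np.zeros(p.shape[:2],bool); m[175:225,380:422]=roi[:,5:47]<60
k=cv2.morphologyEx(m.astype(np.uint8),cv2.MORPH_CLOSE,np.ones((9,9)))
print('pad',cv2.minAreaRect(np.argwhere(m[:, :])[:, ::-1].astype(np.float32)))
w=np.argwhere(m)[:, ::-1]; 
for q in ((388.5,185.5),(416.5,185.5),(388.5,213.5),(416.5,213.5)): print(ray(c,*q,.004)[:2].round(4))
print('foot',ray(c,403,198.3,.018).round(4))
# scene
c=np.load('scene0.npz'); p=c['p']
m=masks(p)['yellow']
for b,s in blobs(m,80): print(b,s)
E
```

```text
cap green [416.56521739 194.17391304] [ 0.5146 -0.3519  0.114 ]
pad ((402.0, 197.99998474121094), (43.99999237060547, 37.99999237060547), 90.0)
[ 0.55   -0.3111]
[ 0.5517 -0.3902]
[ 0.4707 -0.3113]
[ 0.4724 -0.3901]
foot [ 0.5131 -0.3477  0.018 ]
[204.35403727 141.36645963] [199 132  12  21 161]
[198.54285714 261.6       ] [190 251  18  22 140]
```

Call:
{"op": "arm_command", "data": {
  "steps": [
    [0, 0, 0, 0, 0, -0.04, 1],
    [0, 0, 0, 0, 0, -0.04, 1],
    [0, 0, 0, 0, 0, -0.04, 1],
    [0, 0, 0, -0.034, 0.014, -0.018, 1],
    [0, 0, 0, -0.034, 0.014, -0.018, 1],
    [0, 0, 0, -0.034, 0.014, -0.018, 1],
    [0, 0, 0, -0.034, 0.014, -0.018, 1],
    [0, 0, 0, -0.034, 0.014, -0.018, 1]
  ]
}}

```text
time: 11.38
tcp_pos: [0.545, -0.2209, 0.2956]
eef_rot: [0.969, 0.248, 0.0, 0.001]
contact_force: [0.9, -1.5, 0.2]
opening: 0.0917
grip_force: 0.0
```

Call:
{"op": "arm_command", "data": {
  "steps": [
    [0, 0, 0, -0.034, 0.014, 0, 1],
    [0, 0, 0, -0.034, 0.014, 0, 1],
    [0, 0, 0, -0.034, 0.014, 0, 1],
    [0, 0, 0, 0, 0, 0, 1],
    [0, 0, 0, 0, 0, 0, 1],
    [0, 0, 0, 0, 0, 0, 1]
  ]
}}

```text
time: 11.88
tcp_pos: [0.4772, -0.3054, 0.2948]
eef_rot: [0.969, 0.248, 0.0, 0.0]
contact_force: [-0.0, 0.9, 0.2]
opening: 0.0917
grip_force: 0.0
```

```bash
python3 w.py w11
```

```text
11.8833 [ 0.4772 -0.3054  0.2948] [9.68799754e-01 2.47844280e-01 4.55687455e-04 2.03537241e-04]
yellow [328.  163.7] [316 153  33  30 380] [ 0.5148 -0.3469  0.019 ]
dark [331.9 166.3] [ 281  114   92   95 2810] [ 0.5142 -0.3527  0.016 ]
dark [171.  268.4] [150 243  34  41 787] [ 0.3217 -0.2509  0.016 ]
dark [381.2 268.5] [369 244  34  40 768] [ 0.439  -0.4654  0.016 ]
dark [233.8 357.4] [    0   252   560   149 23776] [ 0.2468 -0.3706  0.016 ]
dark [496.5 285. ] [ 439  252  121   96 4522] [ 0.4867 -0.5967  0.016 ]
```

View pics/w11.png

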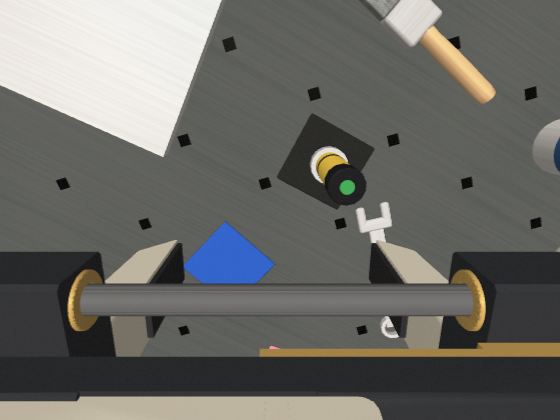

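Wrist view: the tester stands on the black pad, with corners near (312,114), (374,151), (338,209) and (277,177). The green cap dot is at (347,187), and the wrench end at (375,222) lies clear of the pad.

```bash
python3 - <<'E'
from h import *
from station import sense
from scipy.spatial.transform import Rotation as Ro
c=np.load('w11.npz'); s=sense(); print(s['time'],s['tcp_pos'])
for b,st in blobs(masks(c['p'])['green'],40):
    x=ray(c,*b,.114); print('cap',b,x.round(4),Ro.from_quat(s['eef_rot']).as_matrix().T@(x-s['tcp_pos']))
print('pad',ray(c,325.5,162.5,.004).round(4),[ray(c,*q,.004)[:2].round(4).tolist() for q in((312,114),(374,151),(338,209),(277,177))])
m=masks(c['p'])['white']; q=[b for b in blobs(m,40)]; print([(b.round(1),s[4],ray(c,*b,.018).round(4)) for b,s in q if 300<b[0]<345 and 140<b[1]<190])
print('foot',ray(c,329,165,.018).round(4))
E
```

```text
11.9333 [ 0.47783334 -0.30451168  0.29473725]
cap [346.93717277 186.94764398] [ 0.5132 -0.3496  0.114 ] [0.00904292 0.05649997 0.18077284]
pad [ 0.5135 -0.347   0.004 ] [[0.551, -0.3078], [0.5498, -0.3868], [0.4745, -0.387], [0.4736, -0.308]]
[(array([324.1, 159.1]), np.int32(245), array([ 0.517 , -0.3409,  0.018 ]))]
foot [ 0.5141 -0.3487  0.018 ]
```

Call:
{"op": "arm_command", "data": {
  "steps": [
    [0, 0, 0, 0.0045, 0.028, 0, 1],
    [0, 0, 0, 0.0045, 0.0285, 0, 1],
    [0, 0, 0, 0, 0, 0.035, 1],
    [0, 0, 0, 0, 0, 0.035, 1],
    [0, 0, 0, 0, 0, 0.02, 1],
    [0, 0, 0, 0, 0, 0, 1],
    [0, 0, 0, 0, 0, 0, 1],
    [0, 0, 0, 0, 0, 0, 1]
  ]
}}

```text
time: 12.6
tcp_pos: [0.5139, -0.3499, 0.2059]
eef_rot: [0.968, 0.249, 0.001, 0.001]
contact_force: [0.3, -0.4, 0.4]
opening: 0.092
grip_force: 0.0
```

```bash
python3 w.py w12|head -1;python3 - <<'E'
from h import *
from station import sense
from scipy.spatial.transform import Rotation as Ro
c=np.load('w12.npz'); s=sense(); print(s['time'],s['tcp_pos'])
for b,st in blobs(masks(c['p'])['green'],40):
    x=ray(c,*b,.114); print('cap',b,st[4],x.round(4),Ro.from_quat(s['eef_rot']).as_matrix().T@(x-s['tcp_pos']))
E
```

```text
12.6 [ 0.5139 -0.3499  0.2059] [9.68473711e-01 2.49112504e-01 1.13982289e-03 5.76501270e-04]
12.65 [ 0.51396018 -0.35043389  0.20644153]
cap [275.77777778 242.34166667] 360 [ 0.5129 -0.3496  0.114 ] [-0.00066889 -0.00151991  0.09243638]
```

Call:
{"op": "arm_command", "data": {
  "steps": [
    [0, 0, 0, -0.0005, -0.001, 0.03, 1],
    [0, 0, 0, 0, 0, 0.03, 1],
    [0, 0, 0, 0, 0, 0.026, 1],
    [0, 0, 0, 0, 0, 0, 1],
    [0, 0, 0, 0, 0, 0, 1],
    [0, 0, 0, 0, 0, 0, 0.7],
    [0, 0, 0, 0, 0, 0, 0.5],
    [0, 0, 0, 0, 0, 0, 0.4]
  ]
}}

```text
time: 13.32
tcp_pos: [0.5124, -0.351, 0.1206]
eef_rot: [0.969, 0.248, 0.001, 0.001]
contact_force: [-0.3, 0.4, 0.8]
opening: 0.0762
grip_force: 0.0
```

Call:
{"op": "arm_command", "data": {
  "steps": [
    [0, 0, 0, 0, 0, 0, 0.35],
    [0, 0, 0, 0, 0, 0, 0.25],
    [0, 0, 0, 0, 0, 0, 0.2],
    [0, 0, 0, 0, 0, 0, 0.2],
    [0, 0, 0, 0, 0, 0, 0.2],
    [0, 0, 0, 0, 0, 0, 0.2]
  ]
}}

```text
time: 13.82
tcp_pos: [0.511, -0.3503, 0.1182]
eef_rot: [0.969, 0.248, -0.0, -0.0]
contact_force: [0.2, -0.1, -0.5]
opening: 0.0368
grip_force: 0.0
```

Call:
{"op": "arm_command", "data": {
  "steps": [
    [0, 0, 0, 0, 0, 0, 0.2],
    [0, 0, 0, 0, 0, 0, 0.2],
    [0, 0, 0, 0, 0, 0, 0.2],
    [0, 0, 0, 0, 0, 0, 0.2],
    [0, 0, 0, 0, 0, 0, 0.2]
  ]
}}

```text
time: 14.23
tcp_pos: [0.5111, -0.3505, 0.1182]
eef_rot: [0.969, 0.248, 0.0, 0.0]
contact_force: [0.6, -0.5, -0.7]
opening: 0.0306
grip_force: 30.0
```

```bash
python3 - <<'E'
from station import *
import numpy as np
for i in range(5):
    s=sense(); print(s['time'],np.round(s['tcp_pos'],4),np.round(s['eef_rot'],4),s['opening'],s['grip_force'],np.round(s['contact_force'],1)); camera('wrist')
E
```

```text
14.2333 [ 0.5111 -0.3505  0.1182] [9.688e-01 2.480e-01 1.000e-04 1.000e-04] 0.030587555701255563 29.99405013397336 [ 0.6 -0.5 -0.7]
14.2833 [ 0.5111 -0.3504  0.1182] [9.688e-01 2.480e-01 1.000e-04 1.000e-04] 0.030617199831825013 29.994691014289856 [ 1.1 -1.4 -2.1]
14.3333 [ 0.5111 -0.3504  0.1182] [9.688e-01 2.480e-01 1.000e-04 1.000e-04] 0.030459377693616563 29.995206892490387 [ 0.6 -0.7 -0.9]
14.3833 [ 0.5111 -0.3505  0.1182] [9.688e-01 2.480e-01 1.000e-04 1.000e-04] 0.030502243161647256 29.995745681226254 [ 1.6 -1.1 -2.1]
14.4333 [ 0.5111 -0.3504  0.1182] [9.688e-01 2.480e-01 0.000e+00 1.000e-04] 0.030570262295128246 29.995595701038837 [ 1.2 -1.1 -0.7]
```

Call:
{"op": "arm_command", "data": {
  "steps": [
    [0, 0, 0, 0, 0, -0.025, 0.2],
    [0, 0, 0, 0, 0, -0.03, 0.2],
    [0, 0, 0, 0, 0, -0.015, 0.2],
    [0, 0, 0, 0.0218, -0.0224, 0, 0.2],
    [0, 0, 0, 0.0218, -0.0224, 0, 0.2],
    [0, 0, 0, 0.0218, -0.0224, 0, 0.2],
    [0, 0, 0, 0.0218, -0.0224, 0, 0.2],
    [0, 0, 0, 0.0218, -0.0224, 0, 0.2]
  ]
}}

```text
time: 15.15
tcp_pos: [0.5525, -0.1982, 0.1879]
eef_rot: [0.969, 0.248, -0.0, -0.0]
contact_force: [0.7, -0.4, -3.9]
opening: 0.0307
grip_force: 30.0
```

Call:
{"op": "arm_command", "data": {
  "steps": [
    [0, 0, 0, 0.0218, -0.0224, 0, 0.2],
    [0, 0, 0, 0.0218, -0.0224, 0, 0.2],
    [0, 0, 0, 0.0218, -0.0224, 0, 0.2],
    [0, 0, 0, 0.0218, -0.0224, 0, 0.2],
    [0, 0, 0, 0.0218, -0.0224, 0, 0.2],
    [0, 0, 0, 0.0218, -0.0224, 0, 0.2],
    [0, 0, 0, 0.0218, -0.0224, 0, 0.2],
    [0, 0, 0, 0.0218, -0.0224, 0, 0.2]
  ]
}}

```text
time: 15.82
tcp_pos: [0.6193, 0.0427, 0.1877]
eef_rot: [0.969, 0.248, -0.001, 0.0]
contact_force: [0.1, -1.0, -2.7]
opening: 0.0304
grip_force: 30.0
```

Call:
{"op": "arm_command", "data": {
  "steps": [
    [0, 0, 0, 0.0218, -0.0224, 0, 0.2],
    [0, 0, 0, 0.0218, -0.0224, 0, 0.2],
    [0, 0, 0, 0.0213, -0.0228, 0, 0.2],
    [0, 0, 0, 0, 0, 0, 0.2],
    [0, 0, 0, 0, 0, 0, 0.2],
    [0, 0, 0, 0, 0, 0, 0.2],
    [0, 0, 0, 0, 0, 0, 0.2],
    [0, 0, 0, 0, 0, 0, 0.2]
  ]
}}

```text
time: 16.48
tcp_pos: [0.6441, 0.1296, 0.1878]
eef_rot: [0.969, 0.247, -0.0, 0.001]
contact_force: [0.3, 0.4, -2.2]
opening: 0.0302
grip_force: 30.0
```

```bash
python3 w.py w13;python3 - <<'E'
from h import *
from station import sense
c=np.load('w13.npz'); s=sense(); print(s['tcp_pos'],s['grip_force'],s['contact_force'])
t=camera('top') if 0 else None
E
```

```text
16.4833 [0.6441 0.1296 0.1878] [ 9.69058310e-01  2.46830842e-01 -4.47147468e-04  5.71886236e-04]
copper [269.9 187.6] [ 221  150  104   94 5283] [0.6556 0.1417 0.034 ]
copper [391.3 230.9] [ 343  204   99   48 3743] [0.6698 0.0462 0.034 ]
copper [504.1 270.7] [ 465  255   83   29 1683] [ 0.6843 -0.0489  0.034 ]
copper [504.4 329.1] [ 475  316   65   30 1588] [ 0.6429 -0.0827  0.034 ]
red [308.6 131.4] [ 263  102   93   59 2013] [0.703  0.1355 0.019 ]
yellow [430.8 189.3] [ 388  162   88   54 1745] [0.7102 0.0313 0.019 ]
yellow [277.  216.9] [253 210  49  21 328] [0.6342 0.1241 0.019 ]
yellow [277.1 249. ] [ 241  222   72   61 2559] [0.6103 0.111  0.019 ]
green [531.2 236.6] [ 501  217   59   41 1090] [ 0.7169 -0.062   0.019 ]
green [275.5 336. ] [257 321  38  28 885] [0.5378 0.0728 0.019 ]
dark [ 19.3 191.5] [   0  141   59  116 2864] [0.5558 0.309  0.016 ]
dark [154.4 275.1] [  73  252  144   96 3998] [0.5397 0.1888 0.016 ]
dark [397.8 274.2] [ 336  252  144   96 3940] [0.6374 0.0112 0.016 ]
dark [276.  276.1] [242 265  69  19 888] [0.5873 0.0994 0.016 ]
dark [275.7 329.8] [ 229  316   95   32 2083] [0.5415 0.0747 0.016 ]
dark [272.9 373.7] [    0   357   560    43 18289] [0.4995 0.0546 0.016 ]
[0.64415007 0.12980947 0.18797051] 30.00025444664061 [-0.12403202  0.41418398 -2.70436634]
```

View pics/w13.png

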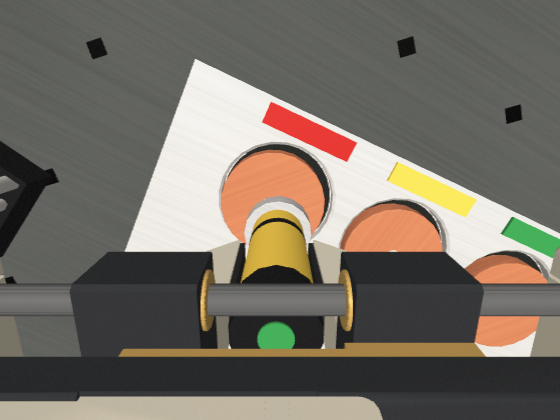

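Tester is over the red-nest blank; the foot ring is at (277,210) and the blank at (272,195). Lowering gently.

Call:
{"op": "arm_command", "data": {
  "steps": [
    [0, 0, 0, 0.0005, -0.0015, 0.02, 0.2],
    [0, 0, 0, 0, 0, 0.016, 0.2],
    [0, 0, 0, 0, 0, 0.01, 0.2],
    [0, 0, 0, 0, 0, 0, 0.2],
    [0, 0, 0, 0, 0, 0, 0.2],
    [0, 0, 0, 0, 0, 0.001, 0.2],
    [0, 0, 0, 0, 0, 0.001, 0.2],
    [0, 0, 0, 0, 0, 0, 0.2]
  ]
}}

```text
time: 17.2
tcp_pos: [0.6442, 0.1334, 0.1409]
eef_rot: [0.969, 0.248, 0.001, 0.0]
contact_force: [0.1, -0.1, -3.3]
opening: 0.0302
grip_force: 30.0
```

Call:
{"op": "arm_command", "data": {
  "steps": [
    [0, 0, 0, 0, 0, 0.001, 0.2],
    [0, 0, 0, 0, 0, 0.001, 0.2],
    [0, 0, 0, 0, 0, 0.0005, 0.2],
    [0, 0, 0, 0, 0, 0, 0.2]
  ]
}}

```text
time: 17.53
tcp_pos: [0.6438, 0.1332, 0.1377]
eef_rot: [0.969, 0.248, -0.0, 0.0]
contact_force: [-0.6, 0.7, -2.3]
opening: 0.0303
grip_force: 30.0
```

Call:
{"op": "arm_command", "data": {
  "steps": [
    [0, 0, 0, 0, 0, 0.0007, 0.2],
    [0, 0, 0, 0, 0, 0, 0.2],
    [0, 0, 0, 0, 0, 0, 0.2]
  ]
}}

```text
time: 17.78
tcp_pos: [0.644, 0.1333, 0.1372]
eef_rot: [0.969, 0.248, 0.0, -0.0]
contact_force: [-0.4, 0.6, -0.9]
opening: 0.0303
grip_force: 30.0
```

Call:
{"op": "arm_command", "data": {
  "steps": [
    [0, 0, 0, 0, 0, 0.001, 0.2],
    [0, 0, 0, 0, 0, 0, 0.2],
    [0, 0, 0, 0, 0, 0, 0.2]
  ]
}}

```text
time: 18.03
tcp_pos: [0.6445, 0.1335, 0.1371]
eef_rot: [0.969, 0.248, 0.001, 0.0]
contact_force: [-0.4, -0.5, 4.9]
opening: 0.0305
grip_force: 30.0
```

Call:
{"op": "arm_command", "data": {
  "steps": [
    [0, 0, 0, 0, 0, 0, 0.2],
    [0, 0, 0, 0, 0, 0, 0.2],
    [0, 0, 0, 0, 0, 0, 0.2],
    [0, 0, 0, 0, 0, 0, 0.2],
    [0, 0, 0, 0, 0, 0, 0.2],
    [0, 0, 0, 0, 0, 0, 0.2],
    [0, 0, 0, 0, 0, -0.01, 0.2],
    [0, 0, 0, 0, 0, -0.015, 0.2]
  ]
}}

```text
time: 18.7
tcp_pos: [0.6421, 0.1326, 0.1595]
eef_rot: [0.969, 0.248, -0.002, -0.0]
contact_force: [0.3, 0.1, -3.2]
opening: 0.0305
grip_force: 30.0
```

Call:
{"op": "arm_command", "data": {
  "steps": [
    [0, 0, 0, -0.0112, 0.0243, 0, 0.2],
    [0, 0, 0, -0.0112, 0.0243, 0, 0.2],
    [0, 0, 0, -0.0112, 0.0243, 0, 0.2],
    [0, 0, 0, -0.0111, 0.0244, 0, 0.2],
    [0, 0, 0, 0, 0, 0, 0.2],
    [0, 0, 0, 0, 0, 0, 0.2],
    [0, 0, 0, 0, 0, 0, 0.2],
    [0, 0, 0, 0, 0, 0, 0.2]
  ]
}}

```text
time: 19.37
tcp_pos: [0.6513, 0.0282, 0.1616]
eef_rot: [0.969, 0.249, 0.0, -0.001]
contact_force: [0.1, 0.1, -2.6]
opening: 0.0305
grip_force: 30.0
```

Call:
{"op": "arm_command", "data": {
  "steps": [
    [0, 0, 0, 0, 0, 0.01, 0.2],
    [0, 0, 0, 0, 0, 0.009, 0.2],
    [0, 0, 0, 0, 0, 0, 0.2],
    [0, 0, 0, 0, 0, 0, 0.2],
    [0, 0, 0, 0, 0, 0.001, 0.2],
    [0, 0, 0, 0, 0, 0.001, 0.2],
    [0, 0, 0, 0, 0, 0.001, 0.2],
    [0, 0, 0, 0, 0, 0.001, 0.2]
  ]
}}

```text
time: 20.03
tcp_pos: [0.6516, 0.0265, 0.1382]
eef_rot: [0.969, 0.248, 0.0, 0.0]
contact_force: [-0.5, 0.2, -3.3]
opening: 0.0303
grip_force: 30.0
```

Call:
{"op": "arm_command", "data": {
  "steps": [
    [0, 0, 0, 0, 0, 0.001, 0.2],
    [0, 0, 0, 0, 0, 0, 0.2],
    [0, 0, 0, 0, 0, 0.001, 0.2],
    [0, 0, 0, 0, 0, 0, 0.2],
    [0, 0, 0, 0, 0, 0, 0.2]
  ]
}}

```text
time: 20.45
tcp_pos: [0.6521, 0.0266, 0.1371]
eef_rot: [0.969, 0.248, 0.001, 0.0]
contact_force: [-0.6, -0.3, 4.3]
opening: 0.0306
grip_force: 30.0
```

Call:
{"op": "arm_command", "data": {
  "steps": [
    [0, 0, 0, 0, 0, 0, 0.2],
    [0, 0, 0, 0, 0, 0, 0.2],
    [0, 0, 0, 0, 0, 0, 0.2],
    [0, 0, 0, 0, 0, 0, 0.2],
    [0, 0, 0, 0, 0, 0, 0.2],
    [0, 0, 0, 0, 0, 0, 0.2],
    [0, 0, 0, 0, 0, -0.01, 0.2],
    [0, 0, 0, 0, 0, -0.015, 0.2]
  ]
}}

```text
time: 21.12
tcp_pos: [0.6497, 0.0261, 0.1596]
eef_rot: [0.969, 0.248, -0.002, -0.0]
contact_force: [-0.5, -0.8, -3.4]
opening: 0.0302
grip_force: 30.0
```

Call:
{"op": "arm_command", "data": {
  "steps": [
    [0, 0, 0, -0.0111, 0.0237, 0, 0.2],
    [0, 0, 0, -0.0111, 0.0237, 0, 0.2],
    [0, 0, 0, -0.0111, 0.0237, 0, 0.2],
    [0, 0, 0, -0.0111, 0.0236, 0, 0.2],
    [0, 0, 0, 0, 0, 0, 0.2],
    [0, 0, 0, 0, 0, 0, 0.2],
    [0, 0, 0, 0, 0, 0, 0.2],
    [0, 0, 0, 0, 0, 0, 0.2]
  ]
}}

```text
time: 21.78
tcp_pos: [0.6579, -0.0761, 0.1616]
eef_rot: [0.969, 0.249, 0.0, -0.001]
contact_force: [0.5, 0.0, -3.4]
opening: 0.0304
grip_force: 30.0
```

Call:
{"op": "arm_command", "data": {
  "steps": [
    [0, 0, 0, 0, 0, 0.01, 0.2],
    [0, 0, 0, 0, 0, 0.009, 0.2],
    [0, 0, 0, 0, 0, 0, 0.2],
    [0, 0, 0, 0, 0, 0, 0.2],
    [0, 0, 0, 0, 0, 0.001, 0.2],
    [0, 0, 0, 0, 0, 0.001, 0.2],
    [0, 0, 0, 0, 0, 0.001, 0.2],
    [0, 0, 0, 0, 0, 0.001, 0.2]
  ]
}}

```text
time: 22.45
tcp_pos: [0.6581, -0.0779, 0.1382]
eef_rot: [0.969, 0.248, 0.0, 0.0]
contact_force: [-0.2, -0.0, -3.4]
opening: 0.0305
grip_force: 30.0
```

Call:
{"op": "arm_command", "data": {
  "steps": [
    [0, 0, 0, 0, 0, 0.001, 0.2],
    [0, 0, 0, 0, 0, 0, 0.2],
    [0, 0, 0, 0, 0, 0.001, 0.2],
    [0, 0, 0, 0, 0, 0, 0.2],
    [0, 0, 0, 0, 0, 0, 0.2]
  ]
}}

```text
time: 22.87
tcp_pos: [0.6586, -0.0779, 0.1371]
eef_rot: [0.969, 0.248, 0.001, 0.0]
contact_force: [-1.2, -0.1, 4.3]
opening: 0.0304
grip_force: 30.0
```

Call:
{"op": "arm_command", "data": {
  "steps": [
    [0, 0, 0, 0, 0, 0, 0.2],
    [0, 0, 0, 0, 0, 0, 0.2],
    [0, 0, 0, 0, 0, 0, 0.2],
    [0, 0, 0, 0, 0, 0, 0.2],
    [0, 0, 0, 0, 0, 0, 0.2],
    [0, 0, 0, 0, 0, 0, 0.2],
    [0, 0, 0, 0, 0, -0.02, 0.2],
    [0, 0, 0, 0, 0, -0.03, 0.2]
  ]
}}

```text
time: 23.53
tcp_pos: [0.655, -0.0782, 0.1824]
eef_rot: [0.969, 0.248, -0.004, -0.001]
contact_force: [0.0, -0.7, -2.9]
opening: 0.0306
grip_force: 30.0
```

Call:
{"op": "arm_command", "data": {
  "steps": [
    [0, 0, 0, -0.026, 0.0167, 0, 0.2],
    [0, 0, 0, -0.026, 0.0167, 0, 0.2],
    [0, 0, 0, -0.026, 0.0167, 0, 0.2],
    [0, 0, 0, -0.026, 0.0167, 0, 0.2],
    [0, 0, 0, -0.026, 0.0167, 0, 0.2],
    [0, 0, 0, -0.026, 0.0167, 0, 0.2],
    [0, 0, 0, -0.026, 0.0167, 0, 0.2],
    [0, 0, 0, -0.026, 0.0167, 0, 0.2]
  ]
}}

```text
time: 24.2
tcp_pos: [0.5383, -0.2961, 0.1853]
eef_rot: [0.969, 0.248, -0.0, -0.0]
contact_force: [0.7, 0.1, -3.7]
opening: 0.0302
grip_force: 30.0
```

Call:
{"op": "arm_command", "data": {
  "steps": [
    [0, 0, 0, -0.026, 0.0167, 0, 0.2],
    [0, 0, 0, -0.0256, 0.0165, 0, 0.2],
    [0, 0, 0, 0, 0, 0, 0.2],
    [0, 0, 0, 0, 0, 0, 0.2],
    [0, 0, 0, 0, 0, 0.03, 0.2],
    [0, 0, 0, 0, 0, 0.02, 0.2],
    [0, 0, 0, 0, 0, 0.01, 0.2],
    [0, 0, 0, 0, 0, 0, 0.2]
  ]
}}

```text
time: 24.87
tcp_pos: [0.5091, -0.3467, 0.1231]
eef_rot: [0.969, 0.249, -0.002, -0.002]
contact_force: [-0.1, -0.4, -3.4]
opening: 0.0303
grip_force: 30.0
```

Call:
{"op": "arm_command", "data": {
  "steps": [
    [0, 0, 0, 0, 0, 0, 0.2],
    [0, 0, 0, 0, 0, 0, 0.2],
    [0, 0, 0, 0, 0, 0, 0.2]
  ]
}}

```text
time: 25.12
tcp_pos: [0.5117, -0.349, 0.1275]
eef_rot: [0.969, 0.248, 0.001, 0.001]
contact_force: [-0.1, -0.8, -3.7]
opening: 0.0307
grip_force: 30.0
```

Now 9 mm above pad contact (0.1182); lower gently.

Call:
{"op": "arm_command", "data": {
  "steps": [
    [0, 0, 0, 0, 0, 0.004, 0.2],
    [0, 0, 0, 0, 0, 0.003, 0.2],
    [0, 0, 0, 0, 0, 0.001, 0.2],
    [0, 0, 0, 0, 0, 0, 0.2],
    [0, 0, 0, 0, 0, 0.001, 0.2],
    [0, 0, 0, 0, 0, 0, 0.2],
    [0, 0, 0, 0, 0, 0, 0.2]
  ]
}}

```text
time: 25.7
tcp_pos: [0.511, -0.3492, 0.118]
eef_rot: [0.969, 0.248, 0.0, 0.001]
contact_force: [-1.8, 0.7, 5.2]
opening: 0.0302
grip_force: 30.0
```

Call:
{"op": "arm_command", "data": {
  "steps": [
    [0, 0, 0, 0, 0, -0.0008, 0.2],
    [0, 0, 0, 0, 0, 0, 0.2],
    [0, 0, 0, 0, 0, 0, 0.5],
    [0, 0, 0, 0, 0, 0, 0.7],
    [0, 0, 0, 0, 0, 0, 1],
    [0, 0, 0, 0, 0, 0, 1],
    [0, 0, 0, 0, 0, 0, 1],
    [0, 0, 0, 0, 0, 0, 1]
  ]
}}

```text
time: 26.37
tcp_pos: [0.5104, -0.3489, 0.1177]
eef_rot: [0.969, 0.248, -0.0, -0.0]
contact_force: [-0.5, -0.4, 0.1]
opening: 0.0659
grip_force: 0.0
```

Call:
{"op": "arm_command", "data": {
  "steps": [
    [0, 0, 0, 0, 0, 0, 1],
    [0, 0, 0, 0, 0, 0, 1],
    [0, 0, 0, 0, 0, 0, 1]
  ]
}}

```text
time: 26.62
tcp_pos: [0.5105, -0.349, 0.1179]
eef_rot: [0.969, 0.248, 0.0, 0.0]
contact_force: [0.6, 0.8, -0.3]
opening: 0.0858
grip_force: 0.0
```

Rise clear and back off so the camera sees everything.

Call:
{"op": "arm_command", "data": {
  "steps": [
    [0, 0, 0, 0, 0, -0.02, 1],
    [0, 0, 0, 0, 0, -0.035, 1],
    [0, 0, 0, 0, 0, -0.035, 1],
    [0, 0, 0, 0, 0, -0.035, 1],
    [0, 0, 0, 0, 0, -0.035, 1],
    [0, 0, 0, -0.035, 0.01, 0, 1],
    [0, 0, 0, -0.035, 0.01, 0, 1],
    [0, 0, 0, -0.035, 0.01, 0, 1]
  ]
}}

```text
time: 27.28
tcp_pos: [0.4327, -0.4262, 0.2792]
eef_rot: [0.968, 0.249, 0.0, 0.001]
contact_force: [-0.5, -0.0, -0.5]
opening: 0.0914
grip_force: 0.0
```

Call:
{"op": "arm_command", "data": {
  "steps": [
    [0, 0, 0, -0.035, 0.01, 0, 1],
    [0, 0, 0, 0, 0, 0, 1],
    [0, 0, 0, 0, 0, 0, 1],
    [0, 0, 0, 0, 0, 0, 1],
    [0, 0, 0, 0, 0, 0, 1],
    [0, 0, 0, 0, 0, 0, 1]
  ]
}}

```text
time: 27.78
tcp_pos: [0.4083, -0.4498, 0.278]
eef_rot: [0.968, 0.249, 0.0, -0.0]
contact_force: [0.8, -0.4, -0.3]
opening: 0.0921
grip_force: 0.0
```

```bash
python3 - <<'E'
from station import *
from h import *
p,d=camera('top');c={k:np.array(v) for k,v in camera_info('top').items() if k in('intrinsics','R','t')}; m=masks(p)
for k,z in(('copper',.023),('green',.114)):
    for b,s in blobs(m[k],8): print(k,b.round(1),s[4],ray(c,*b,z).round(4))
p2,_=camera('wrist')
cv2.imwrite('pics/end.png',np.hstack([cv2.resize(p[90:300,150:490],(460,284)),cv2.resize(p2,(340,284))])[:,:,::-1])
print(sense()['tcp_pos'])
E
```

```text
copper [308.3 144.8] 603 [ 0.6571 -0.0812  0.023 ]
copper [269.8 146.3] 602 [0.6507 0.0264 0.023 ]
copper [232.3 148.1] 607 [0.6433 0.1308 0.023 ]
green [306.7 123.6] 106 [ 0.6911 -0.0696  0.114 ]
green [416.  194.6] 25 [ 0.5135 -0.3506  0.114 ]
[ 0.40804917 -0.45015204  0.27792858]
```

View pics/end.png

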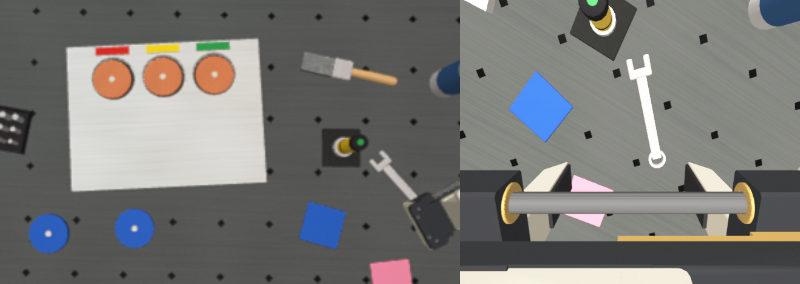

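The final view shows all three blanks in their nests (left pane, about (112,78), (163,76) and (214,74)). The tester stands upright on its pad at (345,147), the tools have not moved, and the gripper is clear.

```bash
python3 -c "from station import *;print(hand_in())"
```

```text
the job is handed in; nothing more can be done
None
```

The job is handed in but no verdict came back: all three blanks lie flat in their nests, the tester touched the red, yellow and green blanks in that order at about 7 N each, and it now stands upright on its pad.

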